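# Set the overlocker's needle tension wheels back to standard

### The job

Before the overlocker is threaded again, its needle tensions must go back to standard. With a fingertip, flick the edges of its two needle tension wheels (the two on the left of the row of four, as you face the machine's front) down click by click until the white rib of each stands at the pointer tick beside its slot. Leave the two looper wheels as they are, and do not pick up or shift anything on the table or on the machine.

Things in the scene. Friction and masses are not known exactly. Their poses are not given: they have to be found in the camera images.
- overlocker: white overlock sewing machine, fixed, 290 mm wide (y), 230 deep (x), 270 high; thread stand behind with a mast 330 high. Origin: centre of its underside; x from its front to its back, y to the left of an operator facing it. A panel slopes at 45 degrees from the front (x -115, z 205 mm) up to the flat top (x -50, z 270); four black thumbwheels stand out of slots in it, 40 mm apart
- tension_panel (a point): middle of the row of wheels, on the sloping panel (machine axes). Each wheel: axis along y, 12 mm wide, 48 across its ribs, standing 20 mm out of the panel; 12 rounded ribs 4 mm thick, centres on a 22 mm radius, 11 mm apart, grooves 6.5 mm deep; one rib is painted white. A white pointer tick sits beside each slot, on its left
- left_needle_wheel (a joint): angle of the left needle tension wheel, first from the operator's left (rad). 0 = white rib level with the pointer tick, the standard setting. One click is 0.524 (30 degrees). Positive: the rib stands that far above the tick, up and back; pushing the exposed edge down and forward lowers the value. Stops at -1.26 and 2.30
- right_needle_wheel (a joint): angle of the right needle tension wheel, second from the operator's left (rad). 0 = white rib level with the pointer tick, the standard setting. One click is 0.524 (30 degrees). Positive: the rib stands that far above the tick, up and back; pushing the exposed edge down and forward lowers the value. Stops at -1.26 and 2.30
- upper_looper_wheel (a joint): angle of the upper looper tension wheel, third from the operator's left (rad), read as for the needle wheels. It stands two clicks (1.047) above its tick: leave it there
- lower_looper_wheel (a joint): angle of the lower looper tension wheel, fourth from the operator's left (rad), read as for the needle wheels. It stands one click (0.524) above its tick: leave it there
- left_needle_axis (a point): fixed point on the machine: middle of the left needle wheel, on its axis (along the machine's y), 4 mm under the panel. At rest on a click, a groove lies on the line from this point square to the panel (45 degrees up and forward), with ribs 15 degrees above and below that line; the tick is level with the rib below
- right_needle_axis (a point): the same point of the right needle wheel. A wheel takes 2 to 4 N at its edge to turn; a sprung detent draws it to the nearest whole click when let go. The slot rims and ticks stand 5 mm above the panel at most
- left_needle_mark (a point): crest of the white-painted rib of the left needle wheel, 24 mm from the axis, mid-width; turns with the wheel
- right_needle_mark (a point): crest of the white-painted rib of the right needle wheel, 24 mm from the axis, mid-width; turns with the wheel
- upper_looper_mark (a point): crest of the white-painted rib of the upper looper wheel, 24 mm from the axis, mid-width; turns with the wheel
- lower_looper_mark (a point): crest of the white-painted rib of the lower looper wheel, 24 mm from the axis, mid-width; turns with the wheel
- cream_cone: cream thread cone standing on the table in front of the machine, 86 mm wide, 145 high; origin under its centre
- tan_cone: tan thread cone on the table, 86 mm wide, 145 high; origin under its centre
- scissors: dark scissors lying on the table before the machine, 155 mm long along x, 10 high; origin at the pivot, on the table
- pin_tin: round brass pin tin, 54 mm wide, 19 high, on the flat top of the machine behind the wheels; origin under its centre
- brass_bowl: brass bowl, 124 mm wide, 55 high; origin under its centre
- screwdriver: screwdriver with wooden handle lying along its x, 150 mm long; origin under its middle

How it is judged:
By the outcome, as a careful person would: the job done as asked, in the order asked, and still so for the second after the job is handed in, with the robot touching nothing.
It also fails if it takes over 48 s, if anything falls off the work surface, if the arm or the gripper's body presses on something with over 40 N, if the wrist force passes 120 N, or if a joint passes its speed limit or range.

### The arm

A 6-joint arm with a two-finger parallel gripper is mounted at the origin on the work surface. World frame = base frame: x ahead of the robot, y to its left, z up, the work surface at z = 0. Lengths are in m, angles in degrees, forces in N, time in s.
With the tool pointing down it reaches from about 0.25 to 0.725 m from the base axis. Payload 9.7 kg.
Tool frame: the origin (TCP) lies between the finger pads; the fingertips stand 11 mm ahead of it and the grasp point (between the pads) lies 8 mm behind it; y points along the fingers, x is the direction in which the jaws open and shut, and the axes are right-handed (so a half turn about y gives the same grasp; the last joint's range is limited). The gripper opens to 85 mm and grips with 20 to 120 N. Pads are 22 mm wide; open, the fingers measure 114 mm over their backs; the gripper's body (76 mm by 85 mm) begins 54 mm behind the grasp point. The pads swing forward as they close: fully open they stand 13 mm farther back than shut.
Start: joints at [73.224, 4.979, 10.078, 95.1, 0, 90], TCP at [0.159, 0.527, 0.242] pointing down, gripper open.
Joint ranges: [-179.16, 179.16], [-48.56, 103.87], [-65.8, 70.77], [-126.05, 130.52], [-82.76, 87.17], [-180, 180]. Speed limits (degrees/s): [127.2, 127.2, 147.25, 180, 180, 180].

### API

Orientations are given as [roll, pitch, yaw] about the fixed x, y, z axes, in that order (R = Rz(yaw) Ry(pitch) Rx(roll)).
In Python, from workcell import bot, vision gives the robot as it stands. The module is installed in compiled form; this text tells all that it offers.
- The arm moves only by the shell command python3 -m crank 'ROWS' [OPENING] [FORCE]. ROWS is text: rows parted by semicolons, each of 6 numbers parted by spaces: the shift along the tool's x, y, z in m, then the turn, a rotation vector about the tool's x, y, z in rad. A call has 1 to 8 rows; each row is the pose to reach, as a shift and turn from the pose commanded when the call began, along the tool's axes at that moment; what a row does not reach only later rows make up. A row lasts 1/10 s, in which the tool goes at most 50 mm and 8.59 degrees, less where a joint would pass 70% of its speed; a pose out of reach is approached as far as the arm can. A call with a gripper value outside its range is refused whole. OPENING is the gripper's target within -1 to 1 (shut at 1, half-way at 0, fully open at -1), set as the call begins (- or left out, the last holds). The fingers move at their own pace and stop on an object; FORCE is the grip in N (left out, the last holds). Time passes only in rows, so rows that repeat a pose let the fingers close. It gives the time, the measured TCP pose, the force and the opening at its end, in the units of the state.
- bot.get_obs(): the state, without advancing time (a new reading comes with each control period).
- vision.camera(name): name is "side" or "top"; returns the picture (384x512x3 uint8, red, green, blue); there is no depth.
- vision.get_calibration(name): a dict with "fx", "fy", "cx", "cy" (pixels), "rvec" (rotation vector, rad) and "tvec" (3), from world to camera coordinates, as OpenCV has them. Camera axes: x right, y down, z forward; pixel columns grow to the right and rows downward; lengths in m; the calibration is good to about 2 mm. A picture is of the moment at which its call begins. get_calibration takes no time and is no camera call.
- bot.job_done(): hands the job in, once; it reports no verdict.
The state is a dict: "time": time; "q": joint angles; "qd": joint speeds; "joint_efforts": joint torques, N m; "ee_pos": TCP position; "tcp_rot": TCP orientation; "wrist_force": force on the tool from outside, world axes, zero at the start; "torque": the same for the moment, N m; "opening": finger opening in m.
Only numpy, scipy, OpenCV 4.12 (cv2) and the standard library are available. Lean on these libraries where they do the work, as an engineer would, in place of code of your own. Each camera call takes 0.05 s, during which the arm holds its last target. There are 200 camera calls.

## Working session

There is one attempt and no reset: what is moved stays moved. The work goes in short steps, Python scripts to look and compute and a shell command to move; the robot and the scene stay as the last step left them, time stands still between calls to the robot, and variables do not carry over. Pictures are saved under pics/ and viewed, about 8 in all and at most 12, crops included, and the job is handed in when it is done.

```bash
mkdir -p pics; python3 - <<'E'
from workcell import bot, vision
import cv2, numpy as np
print(bot.get_obs())
for n in("side","top"):
    cv2.imwrite(f"pics/{n}0.png",vision.camera(n)[:,:,::-1]); c=vision.get_calibration(n); print(n,c)
    R=cv2.Rodrigues(np.array(c['rvec'],float))[0]; print('cam pos',-R.T@np.array(c['tvec']).ravel())
E
```

```text
{'time': 0.0, 'q': array([ 7.32258312e+01,  5.00901765e+00,  1.00362757e+01,  9.50998707e+01,
       -6.44153096e-04,  9.00015335e+01]), 'qd': array([ 0.03459563, -0.08986819, -0.02153494, -0.05100648,  0.01711094,
       -0.03869788]), 'joint_efforts': array([-1.88672916e-04, -5.20387173e+01,  4.64806223e+01,  1.61794585e-02,
        2.13810904e-04,  6.03206018e-07]), 'ee_pos': array([0.15867263, 0.52639604, 0.24161936]), 'tcp_rot': array([-9.00006461e+01,  7.26125558e-02,  7.32242977e+01]), 'wrist_force': array([ 0.42523307,  0.32262509, -0.42557488]), 'torque': array([-0.03138733, -0.02636774, -0.00229239]), 'opening': 0.08535667341178588}
side {'fx': 363.0282814917237, 'fy': 363.0282814917237, 'cx': 251.42964830826395, 'cy': 193.34329654994102, 'rvec': array([ 2.24285133, -0.71271684,  0.30237118]), 'tvec': array([-0.53709402,  0.30032552,  1.11361376])}
cam pos [ 0.09560943 -0.79911048  0.98543507]
top {'fx': 389.3462265794247, 'fy': 389.3462265794247, 'cx': 252.2349768966977, 'cy': 186.7364069414566, 'rvec': array([ 2.16015847, -2.17165277,  0.14061416]), 'tvec': array([-0.09596817,  0.56585662,  1.12706327])}
cam pos [ 0.42856196 -0.08519392  1.18690853]
```

View pics/side0.png

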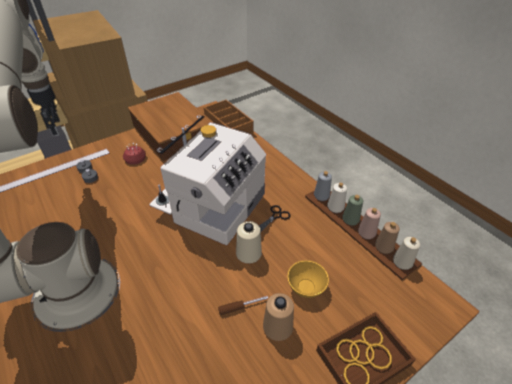

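View pics/top0.png

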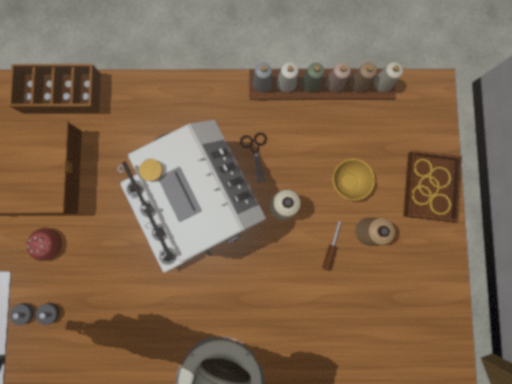

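The side view shows the machine at about (215,180) px with the wheels around (240,170). In the top view the machine front faces image right and up, with the wheels running from (215,155) to (245,200). The cream cone is at (287,203) and the scissors at (255,155). Next I'll zoom in on the wheels in both views.

```bash
cat > h.py <<'E'
import numpy as np, cv2
from workcell import bot, vision
def cal(n):
    c=vision.get_calibration(n); R=cv2.Rodrigues(np.array(c['rvec'],float))[0]; t=np.array(c['tvec'],float).ravel()
    K=np.array([[c['fx'],0,c['cx']],[0,c['fy'],c['cy']],[0,0,1]]); return K,R,t
def ray(n,uv):
    K,R,t=cal(n); d=R.T@np.linalg.solve(K,np.array([*uv,1.])); return -R.T@t,d/np.linalg.norm(d)
def onz(n,uv,z):
    o,d=ray(n,uv); return o+d*(z-o[2])/d[2]
def tri(a,b):
    (o1,d1),(o2,d2)=ray("top",a),ray("side",b)
    s=np.linalg.lstsq(np.c_[d1,-d2],o2-o1,rcond=None)[0]; p,q=o1+d1*s[0],o2+d2*s[1]; return (p+q)/2,np.linalg.norm(p-q)
def proj(n,P):
    K,R,t=cal(n); p=(K@(R@np.atleast_2d(P).T+t[:,None])).T; return p[:,:2]/p[:,2:]
def crop(im,x,y,w,h,s,f):
    cv2.imwrite(f,cv2.resize(im[y:y+h,x:x+w],None,fx=s,fy=s,interpolation=cv2.INTER_CUBIC)[:,:,::-1])
E
python3 - <<'E'
import cv2,numpy as np
t=cv2.imread('pics/top0.png');s=cv2.imread('pics/side0.png')
f=lambda im,x,y,w,h,k:cv2.resize(im[y:y+h,x:x+w],None,fx=k,fy=k,interpolation=cv2.INTER_CUBIC)
# both 400x600ish
a=f(t,195,130,80,110,5); b=f(s,205,135,70,110,5)
cv2.imwrite('pics/z0.png',np.hstack([a,b])); print(a.shape,b.shape)
E
```

```text
(550, 400, 3) (550, 350, 3)
```

View pics/z0.png

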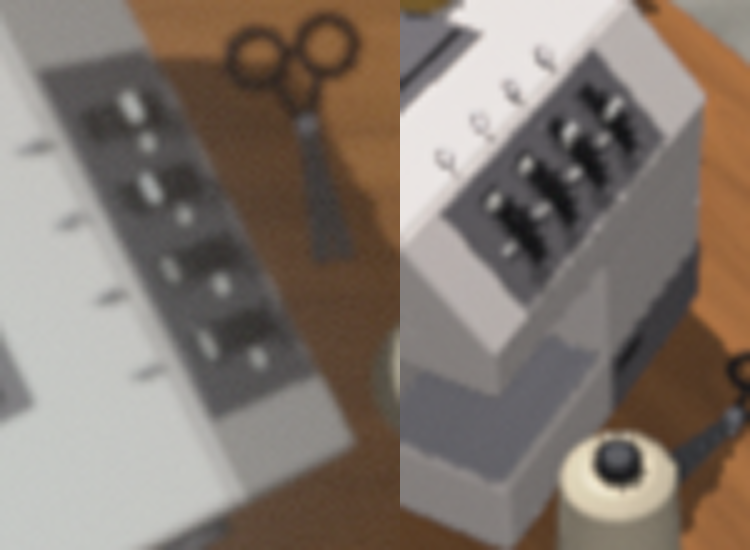

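The crop shows four wheels. Operator's left is the bottom of the top view and the left of the side view. White ribs in the side crop are at (495,200), (527,165), (570,130) and (615,107); the ticks are at (510,248), (540,210), (573,172) and (605,140). Next I'll triangulate the ribs, ticks and body corners.

```bash
python3 - <<'E'
from h import *
T=lambda p:(p[0]/5+195-.4,p[1]/5+130-.4); S=lambda p:((p[0]-400)/5+205-.4,p[1]/5+135-.4)
full=lambda p:((p[0]-194.6)*5,(p[1]-129.6)*5)
obs={'tick1':((258,357),(510,248)),'tick2':((222,285),(540,210)),'tick3':((185,215),(573,172)),'tick4':((148,142),(605,140)),
'rib1':((208,345),(495,200)),'rib2':((171,268),(527,165)),'rib3':((150,186),(570,130)),'rib4':((132,107),(615,107)),
'T1':((238,500),(405,242)),'P1':((352,438),(500,350)),'P2':(full((215,121)),(705,98)),'T2':(full((193,124)),(632,3))}
W={}
for k,(a,b) in obs.items():
    W[k],g=tri(T(a),S(b)); print(k,(W[k]*1000).round(1),'gap',round(g*1000,1))
s=24*np.sin(np.radians(15))  # tick height along slope
r=np.sqrt(.5); 
M={'T1':(-50,145,270),'P1':(-115,145,205),'P2':(-115,-145,205),'T2':(-50,-145,270)}
cx,cz=-82.5-s*r,237.5-s*r
for i in range(4): M[f'tick{i+1}']=(cx-2*r,60-40*i+9.5,cz+2*r)
keys=list(M); A=np.array([M[k] for k in keys])/1000; B=np.array([W[k] for k in keys])
def fit(keys):
    A=np.array([M[k] for k in keys])/1000; B=np.array([W[k] for k in keys])
    a=(A-A.mean(0))[:,:2]; b=(B-B.mean(0))[:,:2]
    yaw=np.arctan2((a[:,0]*b[:,1]-a[:,1]*b[:,0]).sum(),(a*b).sum())
    Rz=cv2.Rodrigues(np.array([0,0,yaw]))[0]; t=B.mean(0)-Rz@A.mean(0)
    print(keys,'yaw',np.degrees(yaw),'t',t.round(4)); print('res mm',((B-(A@Rz.T+t))*1000).round(1).tolist()); return yaw,Rz,t
fit(['T1','P1','P2','T2']); yaw,Rz,t=fit(keys)
t[2]=0
for k in W: print(k,'machine',((W[k]-t)@Rz*1000).round(1))
ax=np.array([-79.67,0,234.67])
for i in range(4):
    p=(W[f'rib{i+1}']-t)@Rz*1000-ax
    print('wheel',i+1,'y',p[1].round(1),'r',np.hypot(p[0],p[2]).round(1),'angle', np.degrees(np.arctan2(p[2],-p[0])-np.radians(30)).round(1))
np.savez('pose.npz',yaw=yaw,t=t)
E
```

```text
tick1 [506.6 -81.8 237.9] gap 1.0
tick2 [541.2 -63.9 238.8] gap 0.8
tick3 [576.7 -46.3 240.3] gap 1.3
tick4 [614.  -27.9 237. ] gap 1.5
rib1 [511.2 -58.2 257.6] gap 1.9
rib2 [547.7 -39.8 255.8] gap 0.4
rib3 [587.1 -29.8 259.2] gap 0.6
rib4 [627.6 -20.8 253.7] gap 0.5
T1 [438.7 -73.2 271.6] gap 5.0
P1 [ 468.  -128.6  210.4] gap 1.2
P2 [716.   -2.3 210.1] gap 1.2
T2 [689.   45.6 273.6] gap 1.0
['T1', 'P1', 'P2', 'T2'] yaw 116.30682944775889 t [0.5414 0.0343 0.0039]
res mm [[5.2, 1.6, -2.3], [5.7, 4.4, 1.4], [-6.3, 2.2, 1.1], [-4.5, -8.2, -0.3]]
['T1', 'P1', 'P2', 'T2', 'tick1', 'tick2', 'tick3', 'tick4'] yaw 116.2344871463393 t [0.5353 0.0314 0.0039]
res mm [[11.4, 4.4, -2.3], [12.0, 7.2, 1.4], [-0.2, 5.4, 1.1], [1.6, -5.1, -0.3], [-5.4, -3.3, -0.6], [-6.7, -3.1, 0.3], [-7.1, -3.1, 1.9], [-5.6, -2.4, -1.5]]
tick1 machine [-88.9  75.8 237.9]
tick2 machine [-88.1  36.8 238.8]
tick3 machine [-88.   -2.8 240.3]
tick4 machine [-88.  -44.4 237. ]
rib1 machine [-69.7  61.1 257.6]
rib2 machine [-69.4  20.4 255.8]
rib3 machine [-77.8 -19.4 259.2]
rib4 machine [-87.7 -59.7 253.7]
T1 machine [-51.1 132.9 271.6]
P1 machine [-113.8  131.1  210.4]
P2 machine [-110.1 -147.2  210.1]
T2 machine [ -55.2 -144.2  273.6]
wheel 1 y 61.1 r 25.0 angle 83.4
wheel 2 y 20.4 r 23.5 angle 85.9
wheel 3 y -19.4 r 24.6 angle 64.4
wheel 4 y -59.7 r 20.7 angle 37.2
```

Both needle ribs sit about 85° above their ticks, so three clicks each. The loopers read about 60° and 30°, as stated, and the wheels come out at y ≈ 60, 20, -20 and -60, which matches the 40 mm spacing.

My plan is to shut the jaws and point the tool down with tool z along machine +x. The 22 mm-wide finger's rear lower corner goes into the groove, then I rotate about the wheel axis. Next I'll compute the approach.

```bash
cat >> h.py <<'E'
from scipy.spatial.transform import Rotation as Ro
def pose():
    d=np.load('pose.npz'); return float(d['yaw']),np.array(d['t'])
def target(wy,r,tilt=0,adj=(0,0,0)):
    "TCP pose with corner at radius r in the 45-degree groove of wheel at machine y=wy (mm)"
    yaw,t=pose(); M=Ro.from_euler('z',yaw).as_matrix()
    k=r*np.sqrt(.5)+11
    p=np.array([-79.67-k,wy,234.67+k])+adj
    T=M@np.array([[0,0,1],[-1,0,0],[0,-1,0]],float)
    return t+M@p/1000, T
def rel(P,T):
    o=bot.get_obs(); R0=Ro.from_euler('xyz',o['tcp_rot'],degrees=True).as_matrix()
    return (R0.T@(P-o['ee_pos'])).round(4), Ro.from_matrix(R0.T@T).as_rotvec().round(4)
E
python3 - <<'E'
from h import *
P,T=target(60,20+35); print(P,Ro.from_matrix(T).as_euler('xyz',degrees=True)); 
print(rel(np.r_[P[:2],.42],T)); print(rel(P,T))
E
```

```text
[ 0.53871208 -0.11131719  0.28456087] [-90.           0.          26.23448715]
(array([-0.5011, -0.1778, -0.5479]), array([ 5.000e-04,  8.201e-01, -1.100e-03]))
(array([-0.501 , -0.0423, -0.5479]), array([ 5.000e-04,  8.201e-01, -1.100e-03]))
```

```bash
python3 -m crank '0 -0.05 0 0 0 0; -0.02 -0.1 -0.02 0 0 0; -0.05 -0.15 -0.055 0 0.1 0; -0.084 -0.178 -0.092 0 0.2 0; -0.118 -0.178 -0.129 0 0.3 0; -0.152 -0.178 -0.166 0 0.4 0; -0.186 -0.178 -0.203 0 0.5 0; -0.22 -0.178 -0.24 0 0.6 0' 1 30
python3 -c "
from h import *
P,T=target(60,55); print(rel(np.r_[P[:2],.42],T), bot.get_obs()['q'])"
```

```text
time: 0.9
ee_pos: [0.311, 0.2696, 0.42]
tcp_rot: [-90.0, -0.0, 38.6]
wrist_force: [2.2, 0.2, 0.0]
opening: 0.0001
(array([-0.06  ,  0.    , -0.4397]), array([0.    , 0.2166, 0.0003])) [ 4.09257959e+01 -5.31995932e+00  2.07022453e+01  1.16005707e+02
 -3.01113029e-03  9.22795578e+01]
```

```bash
python3 -m crank '-0.008 0 -0.049 0 0.05 0; -0.014 0 -0.098 0 0.1 0; -0.02 0 -0.147 0 0.15 0; -0.027 0 -0.196 0 0.2166 0; -0.034 0 -0.245 0 0.2166 0; -0.04 0 -0.294 0 0.2166 0; -0.047 0 -0.343 0 0.2166 0; -0.054 0 -0.392 0 0.2166 0'
python3 -m crank '0 0 0 0 0 0'
python3 -c "
from h import *
P,T=target(60,55); print(rel(P,T), bot.get_obs()['q'])"
```

```text
time: 1.7
ee_pos: [0.5149, -0.07, 0.4198]
tcp_rot: [-90.0, -0.0, 26.4]
wrist_force: [1.7, 2.0, -0.1]
opening: -0.0002
time: 1.8
ee_pos: [0.5167, -0.0724, 0.4168]
tcp_rot: [-89.9, 0.2, 26.2]
wrist_force: [0.2, 0.1, 0.3]
opening: 0.0001
(array([ 0.0031,  0.1321, -0.0449]), array([-0.0017, -0.0012, -0.0042])) [-7.94481670e+00  1.01607631e+01  3.63772336e+01  1.16469399e+02
 -5.21915172e-02  5.58915033e+01]
```

```bash
python3 -m crank '0.003 0.044 -0.03 0 0 0; 0.003 0.088 -0.045 0 0 0; 0.003 0.132 -0.045 0 0 0; 0.003 0.132 -0.045 0 0 0; 0.003 0.132 -0.045 0 0 0'
python3 - <<'E'
from h import *
P,T=target(60,55); print(rel(P,T), bot.get_obs()['wrist_force'])
t=vision.camera('top');s=vision.camera('side')
f=lambda im,x,y,w,h,k:cv2.resize(im[y:y+h,x:x+w],None,fx=k,fy=k,interpolation=cv2.INTER_CUBIC)
cv2.imwrite('pics/z1.png',np.hstack([f(t,195,120,80,110,5),f(s,205,115,75,110,5)])[:,:,::-1])
E
```

```text
time: 2.3
ee_pos: [0.5366, -0.1064, 0.2892]
tcp_rot: [-90.0, 0.0, 26.5]
wrist_force: [-0.2, -0.5, 1.8]
opening: 0.0
(array([-0.0003,  0.0046, -0.0053]), array([-0.0003,  0.0038, -0.0002])) [-0.18672258 -0.48218118  1.82467727]
```

View pics/z1.png

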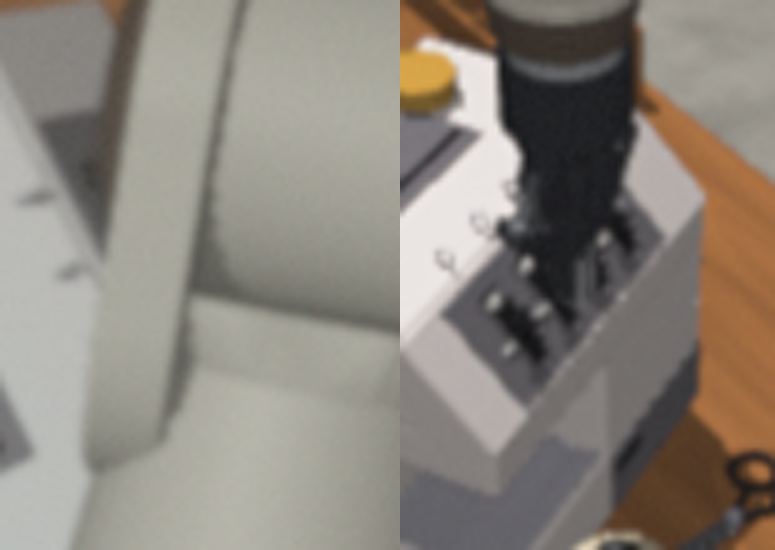

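The arm hides the wheels in the top view. The side view shows the dark shut finger with its tip near crop (575,305), and the ribs of wheels 1 and 2 still at (495,300) and (527,265). I'll check that tip against its projection.

```bash
python3 - <<'E'
from h import *
o=bot.get_obs();R=Ro.from_euler('xyz',o['tcp_rot'],degrees=True).as_matrix();p=o['ee_pos']
f=lambda P:((proj('side',P)-[205-.4,115-.4])*5+[400,0]).round(0).tolist()
for x,z in((0,0),(0,.011),(0,-.011),(.0145,.011),(-.0145,.011),(.0145,-.011),(-.0145,-.011)): print(x,z,f(p+R@np.array([x,.011,z])))
P,T=target(60,20); print('seat corner',f(P+T@np.array([0,.011,.011])))
P,T=target(60,55); print(rel(P,T),o['wrist_force'],p)
E
```

```text
0 0 [[573.0, 297.0]]
0 0.011 [[557.0, 291.0]]
0 -0.011 [[589.0, 302.0]]
0.0145 0.011 [[569.0, 277.0]]
-0.0145 0.011 [[544.0, 305.0]]
0.0145 -0.011 [[601.0, 288.0]]
-0.0145 -0.011 [[577.0, 317.0]]
seat corner [[529.0, 322.0]]
(array([-0.0015,  0.0076, -0.0045]), array([0.0035, 0.0042, 0.0046])) [-0.34234707 -0.07811915  0.78705576] [ 0.53796526 -0.10658938  0.29217069]
```

The projection agrees with the picture (tip centre (573,297)). The readings scatter by a few mm, so I'll average several.

```bash
cat >> h.py <<'E'
def avg(n=8):
    a=[]
    for i in range(n): vision.camera('side'); a.append(bot.get_obs())
    p=np.array([o['ee_pos'] for o in a]); r=np.array([o['tcp_rot'] for o in a]); f=np.array([o['wrist_force'] for o in a])
    print('std mm',(p.std(0)*1000).round(2),'deg',r.std(0).round(2),'F',f.mean(0).round(2),'t',a[-1]['time'])
    return p.mean(0),Ro.from_euler('xyz',r.mean(0),degrees=True).as_matrix()
def rela(P,T,n=8):
    p,R=avg(n); return (R.T@(P-p)).round(4), Ro.from_matrix(R.T@T).as_rotvec().round(4)
E
python3 - <<'E'
from h import *
P,T=target(60,55); print(rela(P,T))
E
```

```text
std mm [0.34 0.06 1.27] deg [0.07 0.09 0.01] F [ 0.02 -0.33  0.37] t 2.8
(array([-0.0012,  0.0057, -0.0045]), array([0.0021, 0.0039, 0.0028]))
```

```bash
python3 -m crank '-0.001 0.0057 -0.0045 0.002 0.004 0.003; -0.001 0.0234 0.0132 0.002 0.004 0.003; -0.001 0.0234 0.0132 0.002 0.004 0.003; -0.001 0.0234 0.0132 0.002 0.004 0.003;-0.001 0.0234 0.0132 0.002 0.004 0.003'
python3 - <<'E'
from h import *
P,T=target(60,30); print(rela(P,T,10))
E
```

```text
time: 3.3
ee_pos: [0.5306, -0.0959, 0.2652]
tcp_rot: [-89.9, 0.1, 26.2]
wrist_force: [0.5, -0.1, 0.2]
opening: -0.0003
std mm [0.13 0.15 0.22] deg [0.01 0.01 0.01] F [-0.03 -0.29 -0.08] t 3.8
(array([ 0.0005, -0.002 ,  0.    ]), array([-0.0017, -0.0007, -0.0026]))
```

```bash
python3 -m crank '0 0.0005 0.003 0 0 0; 0 0.005 0.007 0 0 0; 0 0.005 0.007 0 0 0;0 0.005 0.007 0 0 0'
python3 - <<'E'
from h import *
P,T=target(60,20); print(rela(P,T,6))
s=vision.camera('side')
crop(s,205,130,75,80,8,'pics/z2.png')
E
```

```text
time: 4.2
ee_pos: [0.527, -0.089, 0.2594]
tcp_rot: [-89.9, 0.2, 26.2]
wrist_force: [0.6, 0.2, -0.1]
opening: -0.0002
std mm [0.04 0.07 0.04] deg [0.   0.   0.01] F [-0.13  0.52  0.4 ] t 4.5
(array([ 0.0006, -0.0002, -0.0002]), array([-0.0019, -0.0004, -0.0029]))
```

View pics/z2.png

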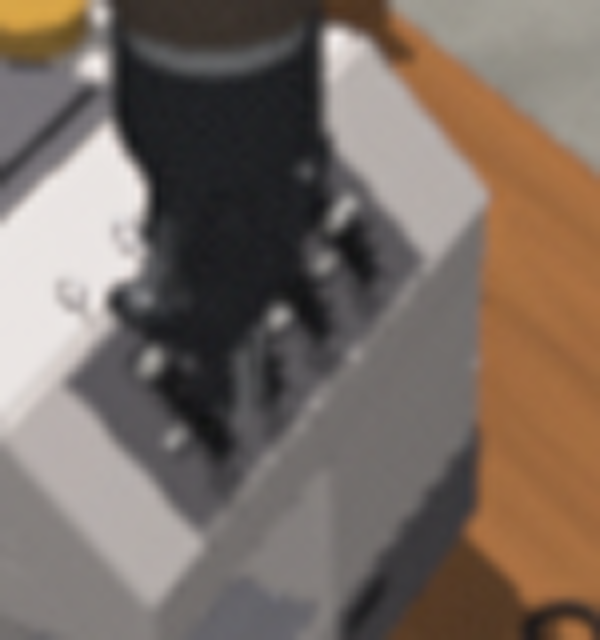

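The finger tip stands over wheel 1 at about (215,370), its rib still at (150,362), and there's no contact force. Now the first sweep about the wheel axis.

```bash
python3 -m crank '0 0.004 -0.0034 0.148 0 0; 0 0.0084 -0.0062 0.297 0 0; 0 0.0084 -0.0062 0.297 0 0'
python3 -m crank '0 0 0 0 0 0' 
python3 - <<'E'
from h import *
s=vision.camera('side'); print(bot.get_obs()['wrist_force'])
crop(s,205,130,75,80,8,'pics/z3.png')
E
```

```text
time: 4.85
ee_pos: [0.5305, -0.0967, 0.2473]
tcp_rot: [-72.4, 0.4, 26.0]
wrist_force: [0.8, 0.0, -0.9]
opening: -0.0
time: 4.95
ee_pos: [0.5302, -0.0956, 0.2499]
tcp_rot: [-72.8, 0.3, 26.1]
wrist_force: [0.5, -0.5, -0.4]
opening: -0.0003
[ 1.39165326 -3.14467363 -1.23832068]
```

View pics/z3.png

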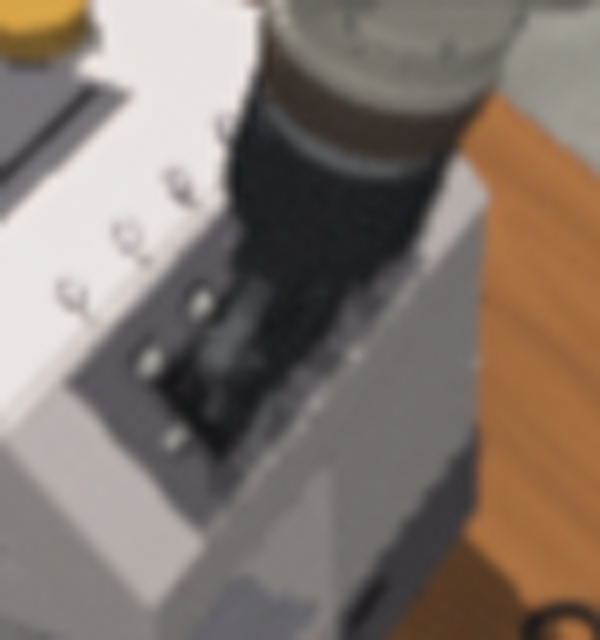

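The white rib of wheel 1 hasn't moved yet, still at (150,362), with only light contact. I'll continue the sweep slightly deeper.

```bash
python3 -m crank '0 0.005 -0.0024 0.148 0 0; 0 0.0094 -0.0052 0.297 0 0; 0 0.0094 -0.0052 0.297 0 0'
python3 - <<'E'
from h import *
for i in range(3): s=vision.camera('side'); o=bot.get_obs(); print(o['wrist_force'],o['tcp_rot'],o['ee_pos'])
g=cv2.cvtColor(s,cv2.COLOR_RGB2HSV)[130:210,205:280]
m=((g[...,2]>165)&(g[...,1]<60)).astype(np.uint8)
n,l,st,c=cv2.connectedComponentsWithStats(m)
for a,b in zip(st,c):
    if a[4]<30: print(a[4],(b*8+4).round(0))
crop(s,205,130,75,80,8,'pics/z4.png')
E
```

```text
time: 5.3
ee_pos: [0.5311, -0.0981, 0.236]
tcp_rot: [-55.4, 0.5, 26.1]
wrist_force: [1.4, -3.7, -1.1]
opening: 0.0002
[ 2.55960338 -9.07646884  1.54497428] [-55.7632696    0.36256883  26.17550738] [ 0.53114207 -0.09793558  0.2379273 ]
[  2.82555815 -10.71612557  -2.01845007] [-56.02276646   0.23792988  26.22090876] [ 0.53111393 -0.09786076  0.23979733]
[ 1.19987729 -0.95497129  0.65107332] [-56.11223188   0.13944579  26.24558472] [ 0.53101924 -0.09732129  0.2411092 ]
1 [276. 244.]
```

View pics/z4.png

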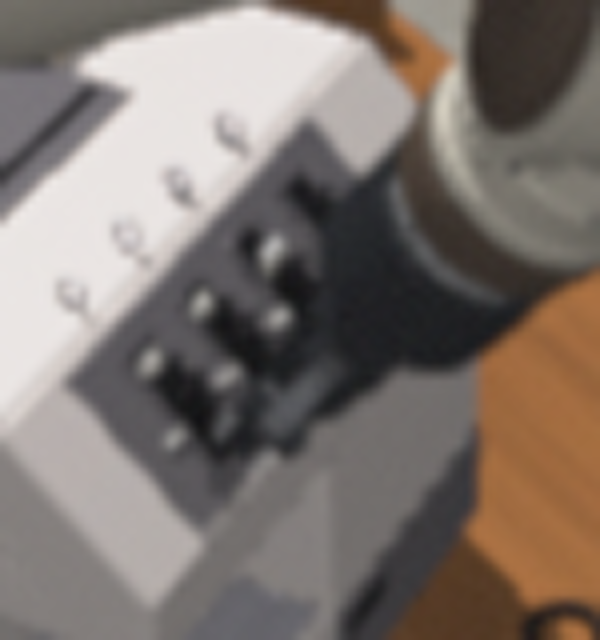

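Wheel 1's rib is still at (150,362), so the corner slid over the rib without turning the wheel. The finger is now at (225,430). I'll compare the settled pose with nominal to see what radius the corner really has.

```bash
cat >> h.py <<'E'
def corner(n=6,wy=60):
    p,R=avg(n); yaw,t=pose(); M=Ro.from_euler('z',yaw).as_matrix()
    for nm,z in(('rear',.011),('mid',0),('front',-.011)):
        c=M.T@(p+R@np.array([0,.011,z])-t)*1000-[-79.67,wy,234.67]
        print(nm,'rel axis',c.round(1),'r',np.hypot(c[0],c[2]).round(1),'phi',np.degrees(np.arctan2(c[2],-c[0])).round(1))
    print('tilt',np.degrees(np.arctan2((M.T@R)[0,1],-(M.T@R)[2,1])).round(1))
E
python3 -c "
from h import *
corner()"
```

```text
std mm [0.09 0.27 0.22] deg [0.04 0.01 0.01] F [0.12 0.14 0.63] t 5.75
rear rel axis [-17.3   0.6   4.7] r 17.9 phi 15.1
mid rel axis [-26.4   0.6  -1.5] r 26.5 phi -3.2
front rel axis [-35.6   0.6  -7.6] r 36.4 phi -12.1
tilt 34.0
```

```bash
python3 - <<'E'
from h import *
p,R=avg(4); s=vision.camera('side'); k=12; x0,y0,w,h=212,152,50,45
im=cv2.resize(s[y0:y0+h,x0:x0+w],None,fx=k,fy=k,interpolation=cv2.INTER_CUBIC)
im=np.clip((im/255.)**.6*255,0,255).astype(np.uint8)
def dot(P,col,m=2):
    u=(proj('side',P)[0]-[x0-.5,y0-.5])*k; cv2.circle(im,tuple(int(v) for v in u),m,col,-1)
for x,z,c in((.0145,.011,(255,0,0)),(-.0145,.011,(255,0,0)),(0,.011,(255,255,0)),(0,-.011,(0,255,0)),(.0145,-.011,(0,0,255)),(-.0145,-.011,(0,0,255))):
    dot(p+R@np.array([x,.011,z]),c,4); dot(p+R@np.array([x,-.01,z]),c,2)
yaw,t=pose(); M=Ro.from_euler('z',yaw).as_matrix()
for wy in(60,20):
  for a in range(-30,121,10):
    for d in (-6,6): dot(t+M@np.array([-79.67-24*np.cos(np.radians(a)),wy+d,234.67+24*np.sin(np.radians(a))])/1000,(255,0,255),1)
cv2.imwrite('pics/z5.png',im[:,:,::-1])
E
```

```text
std mm [0.03 0.12 0.17] deg [0.02 0.01 0.01] F [0.25 0.4  2.65] t 5.95
```

View pics/z5.png

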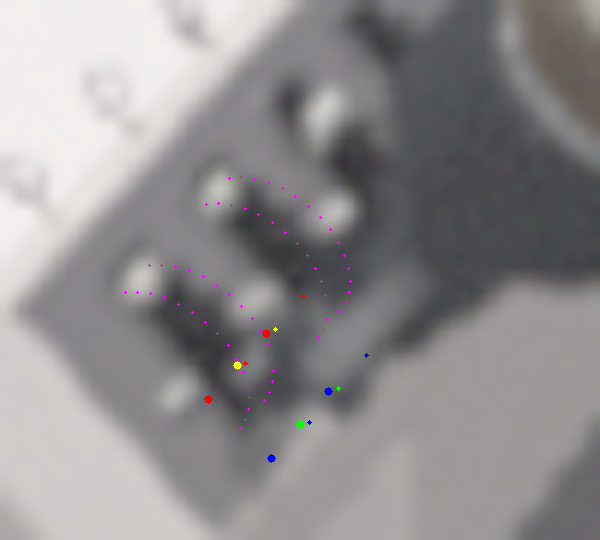

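The overlay shows the wheel outline matching, but the real finger tip ends about 4 mm short of the assumed box corners: real front corner about (340,402), predicted (300,424). So the tip is rounded or shorter, and I need to go deeper. I'll withdraw radially and go back to the start pose.

```bash
python3 -m crank '0 -0.01 -0.01 0 0 0; 0 -0.013 -0.005 -0.148 0 0; 0 -0.0175 -0.0015 -0.297 0 0; 0 -0.022 0 -0.445 0 0; 0 -0.028 -0.001 -0.593 0 0; 0 -0.028 -0.001 -0.593 0 0; 0 -0.028 -0.001 -0.593 0 0'
python3 - <<'E'
from h import *
P,T=target(60,26); print(rela(P,T,8)); corner(2)
E
```

```text
time: 6.7
ee_pos: [0.5377, -0.1108, 0.2636]
tcp_rot: [-89.7, 0.1, 26.3]
wrist_force: [-0.2, -0.6, -0.4]
opening: -0.0002
std mm [0.13 0.28 0.27] deg [0.04 0.02 0.03] F [ 0.09 -0.13 -0.08] t 7.1
(array([ 0.0007, -0.0017,  0.021 ]), array([-0.0055, -0.0012, -0.0044]))
std mm [0.03 0.06 0.08] deg [0.01 0.01 0.  ] F [-0.46  0.45 -0.25] t 7.2
rear rel axis [-39.2   0.7  17.2] r 42.8 phi 23.7
mid rel axis [-50.2   0.7  17.1] r 53.0 phi 18.9
front rel axis [-61.2   0.7  17.1] r 63.5 phi 15.6
tilt 0.2
```

```bash
python3 -m crank '0.0007 -0.0017 0.012 -0.005 0 -0.004; 0.0007 -0.0017 0.021 -0.005 0 -0.004; 0.0007 0.004 0.0267 -0.005 0 -0.004; 0.0007 0.004 0.0267 -0.005 0 -0.004; 0.0007 0.004 0.0267 -0.005 0 -0.004'
python3 -m crank '0 0.001 0.001 0 0 0; 0 0.001 0.001 0 0 0;0 0.001 0.001 0 0 0'
python3 -m crank '0 0.001 0.001 0 0 0; 0 0.001 0.001 0 0 0;0 0.001 0.001 0 0 0'
python3 -c "
from h import *
corner(4)"
python3 -m crank '0 0.001 0.001 0 0 0; 0 0.001 0.001 0 0 0;0 0.001 0.001 0 0 0'
python3 -m crank '0 0.001 0.001 0 0 0; 0 0.001 0.001 0 0 0;0 0.001 0.001 0 0 0'
python3 -c "
from h import *
corner(4)"
```

```text
time: 7.7
ee_pos: [0.5267, -0.0869, 0.2593]
tcp_rot: [-90.1, -0.1, 26.2]
wrist_force: [-0.5, 0.7, 0.0]
opening: 0.0004
time: 8.0
ee_pos: [0.5266, -0.0866, 0.2586]
tcp_rot: [-90.1, -0.1, 26.2]
wrist_force: [-0.5, -2.5, 2.8]
opening: 0.0
time: 8.3
ee_pos: [0.5266, -0.0865, 0.2583]
tcp_rot: [-90.3, -0.1, 26.2]
wrist_force: [0.9, -5.8, 6.8]
opening: -0.0
std mm [0.01 0.02 0.01] deg [0. 0. 0.] F [ 1.31 -5.64  7.7 ] t 8.5
rear rel axis [-11.3  -0.2  12.6] r 16.9 phi 48.1
mid rel axis [-22.3  -0.1  12.7] r 25.6 phi 29.6
front rel axis [-33.3  -0.1  12.7] r 35.6 phi 20.9
tilt -0.3
time: 8.8
ee_pos: [0.5266, -0.0863, 0.2582]
tcp_rot: [-90.4, -0.2, 26.1]
wrist_force: [2.4, -9.8, 12.4]
opening: 0.0002
time: 9.1
ee_pos: [0.5266, -0.0862, 0.2581]
tcp_rot: [-90.6, -0.2, 26.1]
wrist_force: [3.9, -14.1, 16.4]
opening: 0.0001
std mm [0.01 0.01 0.02] deg [0. 0. 0.] F [  3.31 -14.08  15.77] t 9.3
rear rel axis [-11.1  -0.3  12.3] r 16.6 phi 47.9
mid rel axis [-22.1  -0.2  12.4] r 25.4 phi 29.3
front rel axis [-33.1  -0.2  12.5] r 35.4 phi 20.7
tilt -0.6
```

The corner is now seated in the groove at nominal r ≈ 17, with the force square to the panel (y −14, z +16). The geometry is right; the earlier sweep was just too shallow. Now I'll sweep with this preload.

```bash
python3 -m crank '0 0.0018 -0.0017 0.074 0 0; 0 0.0037 -0.0031 0.148 0 0; 0 0.0057 -0.0045 0.222 0 0; 0 0.0077 -0.0057 0.297 0 0; 0 0.0099 -0.0067 0.371 0 0; 0 0.0121 -0.0077 0.445 0 0; 0 0.0146 -0.0084 0.524 0 0; 0 0.0146 -0.0084 0.524 0 0'
python3 - <<'E'
from h import *
corner(4)
s=vision.camera('side'); crop(s,205,140,70,70,8,'pics/z6.png')
E
```

```text
time: 10.1
ee_pos: [0.5308, -0.0945, 0.2387]
tcp_rot: [-60.1, -0.1, 26.0]
wrist_force: [10.8, -16.8, 5.3]
opening: -0.0
std mm [0.02 0.06 0.35] deg [0.07 0.02 0.02] F [ 11.01 -19.13   5.22] t 10.3
rear rel axis [-16.1  -0.4   1. ] r 16.2 phi 3.6
mid rel axis [-25.7  -0.4  -4.4] r 26.1 phi -9.7
front rel axis [-35.3  -0.4  -9.9] r 36.6 phi -15.6
tilt 29.6
```

View pics/z6.png

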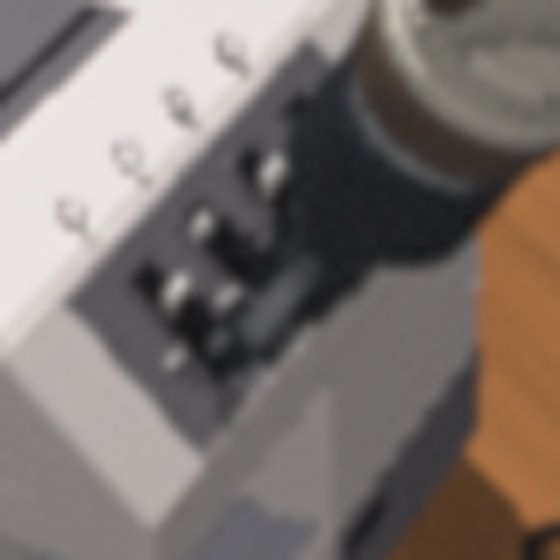

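The white rib moved from (150,282) to (175,290), about one click. I'll withdraw radially and return above the groove, then measure the rib numerically.

```bash
python3 -m crank '0 -0.006 -0.006 0 0 0; 0 -0.011 -0.011 0 0 0; 0 -0.014 -0.006 -0.148 0 0; 0 -0.0185 -0.0025 -0.297 0 0; 0 -0.023 -0.001 -0.445 0 0; 0 -0.028 -0.0005 -0.524 0 0; 0 -0.028 -0.0005 -0.524 0 0'
cat >> h.py <<'E'
def ribs():
    s=vision.camera('side'); yaw,t=pose(); M=Ro.from_euler('z',yaw).as_matrix()
    v=s.astype(int).min(2)
    for i,wy in enumerate((60,20)):
        out=[]
        for a in (0,30,60,90,120):
            f=np.radians(30+a); P=t+M@np.array([-79.67-23*np.cos(f),wy,234.67+23*np.sin(f)])/1000
            u=proj('side',P)[0].round().astype(int); out.append((a,u.tolist(),int(v[u[1]-1:u[1]+2,u[0]-1:u[0]+2].max())))
        print('wheel',i+1,out)
    return s
E
python3 - <<'E'
from h import *
P,T=target(60,26); print(rela(P,T,8)); s=ribs()
cv2.imwrite('pics/full.png',s[:,:,::-1]); crop(s,205,140,70,70,8,'pics/z7.png')
E
```

```text
time: 11.05
ee_pos: [0.5349, -0.1028, 0.2666]
tcp_rot: [-90.3, -0.2, 26.3]
wrist_force: [-0.3, 0.6, -0.8]
opening: 0.0004
std mm [0.2  0.58 0.64] deg [0.04 0.05 0.06] F [ 0.4  -0.19 -0.44] t 11.45
(array([ 0.    , -0.    ,  0.0127]), array([-0.0004, -0.0006, -0.0001]))
wheel 1 [(0, [232, 180], 75), (30, [230, 177], 96), (60, [226, 175], 185), (90, [223, 175], 119), (120, [221, 176], 85)]
wheel 2 [(0, [239, 173], 65), (30, [236, 170], 38), (60, [233, 168], 51), (90, [230, 168], 82), (120, [228, 169], 107)]
```

Wheel 1's rib is now bright at the 60° spot, so exactly one click down. Second flick.

```bash
python3 -m crank '0 0 0.007 0 0 0; 0 0 0.0127 0 0 0; 0 0.004 0.0167 0 0 0; 0 0.0075 0.0202 0 0 0; 0 0.009 0.0217 0 0 0; 0 0.009 0.0217 0 0 0'
python3 -c "
from h import *
corner(3)"
python3 -m crank '0 0.0018 -0.0017 0.074 0 0; 0 0.0037 -0.0031 0.148 0 0; 0 0.0057 -0.0045 0.222 0 0; 0 0.0077 -0.0057 0.297 0 0; 0 0.0099 -0.0067 0.371 0 0; 0 0.0121 -0.0077 0.445 0 0; 0 0.014 -0.0082 0.5 0 0; 0 0.014 -0.0082 0.5 0 0'
python3 -c "
from h import *
corner(2)"
python3 -m crank '0 -0.006 -0.006 0 0 0; 0 -0.011 -0.011 0 0 0; 0 -0.014 -0.006 -0.148 0 0; 0 -0.0185 -0.0025 -0.297 0 0; 0 -0.023 -0.001 -0.445 0 0; 0 -0.027 -0.0005 -0.5 0 0; 0 -0.027 -0.0005 -0.5 0 0'
python3 - <<'E'
from h import *
P,T=target(60,26); print(rela(P,T,8)); s=ribs()
E
```

```text
time: 12.1
ee_pos: [0.5266, -0.0861, 0.258]
tcp_rot: [-90.5, -0.2, 26.2]
wrist_force: [1.9, -9.5, 13.7]
opening: 0.0
std mm [0.01 0.   0.02] deg [0.01 0.   0.  ] F [ 2.17 -9.39 13.3 ] t 12.25
rear rel axis [-11.1  -0.3  12.3] r 16.5 phi 48.1
mid rel axis [-22.1  -0.3  12.4] r 25.3 phi 29.3
front rel axis [-33.1  -0.3  12.5] r 35.3 phi 20.7
tilt -0.5
time: 13.05
ee_pos: [0.5308, -0.0943, 0.2404]
tcp_rot: [-61.5, -0.1, 26.1]
wrist_force: [7.8, -11.8, 5.7]
opening: 0.0
std mm [0.02 0.04 0.18] deg [0.03 0.01 0.01] F [  7.9  -13.47   5.56] t 13.15
rear rel axis [-16.1  -0.5   2. ] r 16.2 phi 7.0
mid rel axis [-25.8  -0.5  -3.2] r 26.0 phi -7.2
front rel axis [-35.5  -0.5  -8.5] r 36.5 phi -13.4
tilt 28.3
time: 13.85
ee_pos: [0.5348, -0.1028, 0.267]
tcp_rot: [-90.2, -0.2, 26.3]
wrist_force: [-1.0, -0.4, -0.4]
opening: 0.0
std mm [0.17 0.5  0.58] deg [0.03 0.05 0.05] F [ 0.07  0.13 -0.44] t 14.25
(array([0.    , 0.0006, 0.0126]), array([ 0.0001, -0.0007,  0.0001]))
wheel 1 [(0, [232, 180], 75), (30, [230, 177], 182), (60, [226, 175], 67), (90, [223, 175], 54), (120, [221, 176], 84)]
wheel 2 [(0, [239, 173], 66), (30, [236, 170], 32), (60, [233, 168], 48), (90, [230, 168], 77), (120, [228, 169], 99)]
```

Wheel 1 is now at 30°. Third flick, the same way. One possible issue: the white rib is now the one being pushed.

```bash
python3 -m crank '0 0.0006 0.007 0 0 0; 0 0.0006 0.0127 0 0 0; 0 0.0046 0.0167 0 0 0; 0 0.008 0.0202 0 0 0; 0 0.0095 0.0217 0 0 0; 0 0.0095 0.0217 0 0 0'
python3 -c "
from h import *
corner(3)"
python3 -m crank '0 0.0018 -0.0017 0.074 0 0; 0 0.0037 -0.0031 0.148 0 0; 0 0.0057 -0.0045 0.222 0 0; 0 0.0077 -0.0057 0.297 0 0; 0 0.0099 -0.0067 0.371 0 0; 0 0.0121 -0.0077 0.445 0 0; 0 0.014 -0.0082 0.5 0 0; 0 0.014 -0.0082 0.5 0 0'
python3 -c "
from h import *
corner(2)"
python3 -m crank '0 -0.006 -0.006 0 0 0; 0 -0.011 -0.011 0 0 0; 0 -0.014 -0.006 -0.148 0 0; 0 -0.0185 -0.0025 -0.297 0 0; 0 -0.023 -0.001 -0.445 0 0; 0 -0.03 -0.005 -0.5 0 0; 0 -0.035 -0.01 -0.5 0 0'
python3 - <<'E'
from h import *
P,T=target(20,45); print(rela(P,T,8)); s=ribs()
crop(s,205,140,70,70,8,'pics/z7.png')
E
```

```text
time: 14.9
ee_pos: [0.5266, -0.0861, 0.2581]
tcp_rot: [-90.5, -0.2, 26.2]
wrist_force: [2.4, -9.5, 12.5]
opening: -0.0003
std mm [0.   0.01 0.01] deg [0. 0. 0.] F [  2.82 -10.3   13.29] t 15.05
rear rel axis [-11.   -0.3  12.3] r 16.6 phi 48.2
mid rel axis [-22.   -0.3  12.4] r 25.3 phi 29.4
front rel axis [-33.   -0.3  12.5] r 35.3 phi 20.8
tilt -0.5
time: 15.85
ee_pos: [0.5308, -0.0944, 0.2405]
tcp_rot: [-61.6, -0.1, 26.1]
wrist_force: [8.3, -12.5, 6.1]
opening: 0.0002
std mm [0.02 0.04 0.19] deg [0.04 0.01 0.01] F [  8.83 -14.44   5.98] t 15.95
rear rel axis [-16.1  -0.4   2. ] r 16.2 phi 6.9
mid rel axis [-25.8  -0.4  -3.3] r 26.0 phi -7.2
front rel axis [-35.5  -0.4  -8.5] r 36.5 phi -13.4
tilt 28.3
time: 16.65
ee_pos: [0.5402, -0.1136, 0.2695]
tcp_rot: [-90.2, -0.2, 26.4]
wrist_force: [-0.1, 0.4, -0.3]
opening: -0.0002
std mm [0.03 0.16 0.68] deg [0.04 0.05 0.05] F [-0.18 -0.18  0.18] t 17.05
(array([ 0.04  , -0.0104,  0.0115]), array([ 0.0002, -0.0009,  0.0001]))
wheel 1 [(0, [232, 180], 182), (30, [230, 177], 119), (60, [226, 175], 69), (90, [223, 175], 54), (120, [221, 176], 84)]
wheel 2 [(0, [239, 173], 30), (30, [236, 170], 47), (60, [233, 168], 111), (90, [230, 168], 117), (120, [228, 169], 73)]
```

View pics/z7.png

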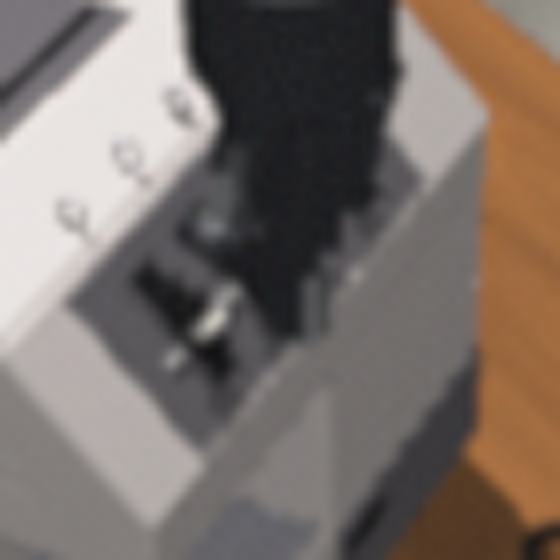

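Wheel 1's rib now stands at (210,325), beside its tick at (177,357), and the projected 0° spot is bright. Moving to wheel 2.

```bash
python3 -m crank '0.02 -0.0104 0.006 0 0 0; 0.04 -0.0104 0.0115 0 0 0; 0.04 -0.0104 0.0115 0 0 0; 0.04 0.003 0.0249 0 0 0; 0.04 0.003 0.0249 0 0 0; 0.04 0.003 0.0249 0 0 0'
python3 - <<'E'
from h import *
P,T=target(20,26); print(rela(P,T,8))
E
```

```text
time: 17.7
ee_pos: [0.5651, -0.0752, 0.2647]
tcp_rot: [-90.1, -0.0, 26.2]
wrist_force: [-0.5, -0.1, 0.3]
opening: 0.0002
std mm [0.08 0.11 0.13] deg [0.01 0.01 0.01] F [ 0.03 -0.3  -0.14] t 18.1
(array([0.0001, 0.001 , 0.0001]), array([ 0.0023, -0.0009,  0.0013]))
```

```bash
python3 -m crank '0 0.005 0.004 0 0 0; 0 0.0085 0.0075 0 0 0; 0 0.01 0.009 0 0 0; 0 0.01 0.009 0 0 0'
python3 -c "
from h import *
corner(3,20)"
python3 -m crank '0 0.0018 -0.0017 0.074 0 0; 0 0.0037 -0.0031 0.148 0 0; 0 0.0057 -0.0045 0.222 0 0; 0 0.0077 -0.0057 0.297 0 0; 0 0.0099 -0.0067 0.371 0 0; 0 0.0121 -0.0077 0.445 0 0; 0 0.014 -0.0082 0.5 0 0; 0 0.014 -0.0082 0.5 0 0'
python3 -c "
from h import *
corner(2,20)"
python3 -m crank '0 -0.006 -0.006 0 0 0; 0 -0.011 -0.011 0 0 0; 0 -0.014 -0.006 -0.148 0 0; 0 -0.0185 -0.0025 -0.297 0 0; 0 -0.023 -0.001 -0.445 0 0; 0 -0.027 -0.0005 -0.5 0 0; 0 -0.027 -0.0005 -0.5 0 0'
python3 - <<'E'
from h import *
P,T=target(20,26); print(rela(P,T,8)); s=ribs()
E
```

```text
time: 18.5
ee_pos: [0.5629, -0.0684, 0.2578]
tcp_rot: [-90.5, -0.3, 26.1]
wrist_force: [4.5, -9.7, 16.6]
opening: 0.0
std mm [0.01 0.02 0.01] deg [0. 0. 0.] F [ 4.08 -9.94 17.18] t 18.65
rear rel axis [-11.3  -0.8  12.1] r 16.5 phi 47.0
mid rel axis [-22.3  -0.7  12.2] r 25.4 phi 28.7
front rel axis [-33.3  -0.7  12.3] r 35.5 phi 20.2
tilt -0.5
time: 19.45
ee_pos: [0.5665, -0.0765, 0.2391]
tcp_rot: [-61.5, -0.1, 26.1]
wrist_force: [8.3, -11.3, 4.6]
opening: -0.0
std mm [0.01 0.02 0.17] deg [0.03 0.01 0.01] F [  8.72 -13.45   4.55] t 19.55
rear rel axis [-15.9  -0.4   0.6] r 15.9 phi 2.1
mid rel axis [-25.6  -0.4  -4.6] r 26.0 phi -10.3
front rel axis [-35.3  -0.4  -9.9] r 36.6 phi -15.6
tilt 28.3
time: 20.25
ee_pos: [0.5706, -0.0848, 0.2658]
tcp_rot: [-90.2, -0.2, 26.3]
wrist_force: [0.2, 0.6, -0.8]
opening: -0.0002
std mm [0.19 0.54 0.58] deg [0.03 0.05 0.05] F [-0.25 -0.2  -0.24] t 20.65
(array([ 0.    , -0.0006,  0.0124]), array([ 0.0002, -0.0007,  0.0001]))
wheel 1 [(0, [232, 180], 182), (30, [230, 177], 119), (60, [226, 175], 69), (90, [223, 175], 55), (120, [221, 176], 84)]
wheel 2 [(0, [239, 173], 76), (30, [236, 170], 78), (60, [233, 168], 182), (90, [230, 168], 108), (120, [228, 169], 86)]
```

Wheel 2 is at 60°, one click down. Second flick.

```bash
python3 -m crank '0 -0.0006 0.007 0 0 0; 0 -0.0006 0.0124 0 0 0; 0 0.0034 0.0164 0 0 0; 0 0.0069 0.0199 0 0 0; 0 0.0082 0.0214 0 0 0; 0 0.0082 0.0214 0 0 0'
python3 -c "
from h import *
corner(3,20)"
python3 -m crank '0 0.0018 -0.0017 0.074 0 0; 0 0.0037 -0.0031 0.148 0 0; 0 0.0057 -0.0045 0.222 0 0; 0 0.0077 -0.0057 0.297 0 0; 0 0.0099 -0.0067 0.371 0 0; 0 0.0121 -0.0077 0.445 0 0; 0 0.0135 -0.0081 0.485 0 0; 0 0.0135 -0.0081 0.485 0 0'
python3 -c "
from h import *
corner(2,20)"
python3 -m crank '0 -0.006 -0.006 0 0 0; 0 -0.011 -0.011 0 0 0; 0 -0.014 -0.006 -0.148 0 0; 0 -0.0185 -0.0025 -0.297 0 0; 0 -0.023 -0.001 -0.445 0 0; 0 -0.027 -0.0005 -0.485 0 0; 0 -0.027 -0.0005 -0.485 0 0'
python3 - <<'E'
from h import *
P,T=target(20,26); print(rela(P,T,8)); s=ribs()
E
```

```text
time: 21.3
ee_pos: [0.5625, -0.0682, 0.2581]
tcp_rot: [-90.5, -0.2, 26.2]
wrist_force: [3.3, -8.2, 11.5]
opening: -0.0003
std mm [0.01 0.01 0.02] deg [0.01 0.   0.  ] F [ 2.53 -7.9  11.99] t 21.45
rear rel axis [-10.8  -0.4  12.3] r 16.4 phi 48.8
mid rel axis [-21.8  -0.4  12.4] r 25.1 phi 29.7
front rel axis [-32.8  -0.4  12.5] r 35.1 phi 20.9
tilt -0.4
time: 22.25
ee_pos: [0.5664, -0.0761, 0.2412]
tcp_rot: [-62.4, -0.1, 26.1]
wrist_force: [6.4, -9.8, 4.5]
opening: -0.0001
std mm [0.01 0.03 0.17] deg [0.03 0.01 0.01] F [  7.62 -10.81   5.41] t 22.35
rear rel axis [-15.6  -0.4   2.5] r 15.8 phi 9.2
mid rel axis [-25.3  -0.4  -2.5] r 25.5 phi -5.7
front rel axis [-35.1  -0.4  -7.6] r 35.9 phi -12.3
tilt 27.5
time: 23.05
ee_pos: [0.5705, -0.0848, 0.2678]
tcp_rot: [-90.2, -0.2, 26.3]
wrist_force: [0.1, 0.0, -1.0]
opening: 0.0003
std mm [0.15 0.45 0.55] deg [0.03 0.04 0.04] F [-0.1   0.02  0.17] t 23.45
(array([-0.    ,  0.0014,  0.0122]), array([ 0.0004, -0.0008,  0.    ]))
wheel 1 [(0, [232, 180], 183), (30, [230, 177], 119), (60, [226, 175], 68), (90, [223, 175], 57), (120, [221, 176], 85)]
wheel 2 [(0, [239, 173], 78), (30, [236, 170], 185), (60, [233, 168], 100), (90, [230, 168], 55), (120, [228, 169], 86)]
```

Wheel 2 is at 30°. Last flick.

```bash
python3 -m crank '0 0.0014 0.007 0 0 0; 0 0.0014 0.0122 0 0 0; 0 0.0054 0.0162 0 0 0; 0 0.0089 0.0197 0 0 0; 0 0.0102 0.0212 0 0 0; 0 0.0102 0.0212 0 0 0'
python3 -c "
from h import *
corner(3,20)"
python3 -m crank '0 0.0018 -0.0017 0.074 0 0; 0 0.0037 -0.0031 0.148 0 0; 0 0.0057 -0.0045 0.222 0 0; 0 0.0077 -0.0057 0.297 0 0; 0 0.0099 -0.0067 0.371 0 0; 0 0.0121 -0.0077 0.445 0 0; 0 0.0138 -0.0081 0.493 0 0; 0 0.0138 -0.0081 0.493 0 0'
python3 -c "
from h import *
corner(2,20)"
python3 -m crank '0 -0.006 -0.006 0 0 0; 0 -0.011 -0.011 0 0 0; 0 -0.018 -0.018 0 0 0; 0 -0.035 -0.035 0 0 0; 0 -0.055 -0.055 0 0 0; 0 -0.08 -0.08 0 0 0; 0 -0.1 -0.1 0 0 0'
python3 - <<'E'
from h import *
s=ribs(); print(bot.get_obs()['wrist_force'],bot.get_obs()['ee_pos'])
crop(s,205,130,75,75,8,'pics/z8.png')
E
```

```text
time: 24.1
ee_pos: [0.5624, -0.0683, 0.2579]
tcp_rot: [-90.5, -0.2, 26.2]
wrist_force: [2.5, -9.7, 9.9]
opening: 0.0001
std mm [0.   0.01 0.01] deg [0. 0. 0.] F [ 2.77 -8.76 11.19] t 24.25
rear rel axis [-10.9  -0.3  12.1] r 16.3 phi 48.2
mid rel axis [-21.9  -0.3  12.2] r 25.1 phi 29.2
front rel axis [-32.9  -0.3  12.3] r 35.1 phi 20.5
tilt -0.4
time: 25.05
ee_pos: [0.5664, -0.0762, 0.2408]
tcp_rot: [-61.9, -0.1, 26.1]
wrist_force: [6.9, -9.7, 5.1]
opening: 0.0003
std mm [0.02 0.04 0.18] deg [0.03 0.01 0.01] F [  6.77 -11.22   5.28] t 25.15
rear rel axis [-15.6  -0.4   2.2] r 15.8 phi 8.2
mid rel axis [-25.3  -0.4  -2.9] r 25.5 phi -6.6
front rel axis [-35.   -0.4  -8.1] r 36.0 phi -13.0
tilt 28.0
time: 25.85
ee_pos: [0.634, -0.1927, 0.2646]
tcp_rot: [-63.8, -1.3, 25.6]
wrist_force: [126.0, -52.2, 73.7]
opening: -0.0002
wheel 1 [(0, [232, 180], 189), (30, [230, 177], 122), (60, [226, 175], 70), (90, [223, 175], 56), (120, [221, 176], 88)]
wheel 2 [(0, [239, 173], 196), (30, [236, 170], 146), (60, [233, 168], 76), (90, [230, 168], 57), (120, [228, 169], 88)]
[ -8.4592957    2.59149879 -12.87812125] [ 0.63392729 -0.19576784  0.25119036]
```

View pics/z8.png

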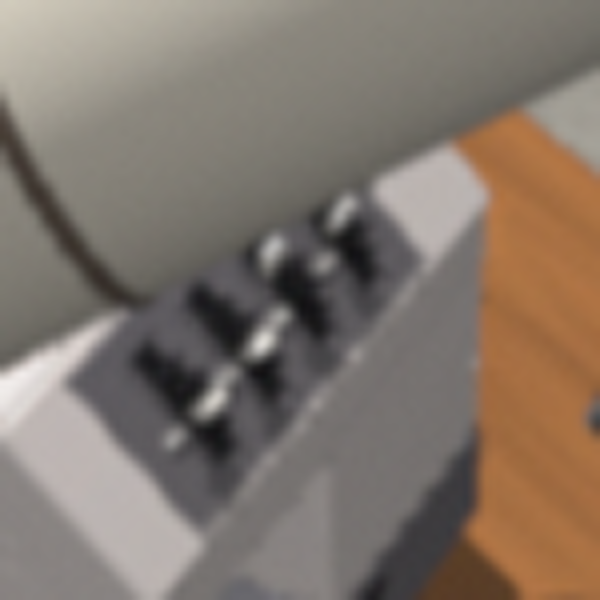

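Both needle ribs are now at their ticks: wheel 1 at (210,400) and wheel 2 at (265,340). The loopers are unchanged at (272,250) and (342,210). However, the retreat showed a wrist force spike of about 155 N, and the forearm is low over the machine. I need to check that before moving again.

```bash
python3 - <<'E'
from h import *
for i in range(3):
    t=vision.camera('top'); o=bot.get_obs(); print(o['time'],o['q'].round(1),o['qd'].round(1),o['wrist_force'].round(1),o['torque'].round(2),o['ee_pos'].round(4),o['tcp_rot'].round(1),o['joint_efforts'].round(1))
s=vision.camera('side')
cv2.imwrite('pics/d1.png',np.hstack([s[60:320,90:390],t[60:320,130:430]])[:,:,::-1])
E
```

```text
25.95 [-24.2  50.9  70.2 130.3  17.5  36.9] [ 1.7 -4.   4.   2.2  0.9  0.5] [ 0.8 -0.1 -3.3] [-0.46 -0.27 -0.05] [ 0.6342 -0.1948  0.2522] [-63.   -0.5  25.5] [-1.00e+00 -1.05e+02  4.73e+01  5.40e+00  1.00e+00 -1.00e-01]
26.0 [-24.1  50.6  70.4 130.4  17.5  37. ] [ 1.2 -4.9  4.5  2.   0.7  0.1] [ 0.1  0.6 -0. ] [-0.4  -0.19  0.02] [ 0.6342 -0.1936  0.2566] [-63.2  -0.8  25.5] [ -1.4 -85.8  37.6   3.4   0.8  -0. ]
26.05 [-24.1  50.4  70.6 130.5  17.5  37. ] [ 0.9 -4.   3.4  0.9  0.3  0.1] [-0.3  1.2  1. ] [-0.37 -0.16 -0.01] [ 0.6341 -0.1928  0.2605] [-63.5  -1.   25.6] [ -1.2 -81.4  35.6   3.1   0.8  -0. ]
```

View pics/d1.png

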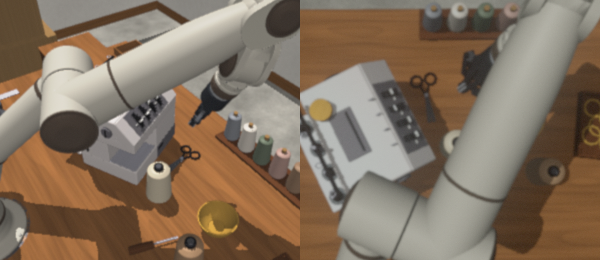

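The view shows the arm clear of everything: the gripper is in free air in front of the machine, and the scissors and cones look undisturbed. Joints 3 and 4 are at their range ends (70.6 of 70.77°, 130.5 of 130.52°). So the spike came from the arm jerking at its reach boundary during my long retreat, not from touching anything. I'll ease it off the limits by moving up and untilting.

```bash
python3 -m crank '0 -0.005 0.003 -0.03 0 0; 0 -0.013 0.007 -0.08 0 0; 0 -0.022 0.011 -0.14 0 0; 0 -0.031 0.016 -0.2 0 0; 0 -0.04 0.02 -0.26 0 0; 0 -0.05 0.025 -0.32 0 0; 0 -0.06 0.03 -0.38 0 0; 0 -0.07 0.035 -0.44 0 0'
python3 -m crank '0 0 0 0 0 0; 0 0 0 0 0 0; 0 0 0 0 0 0; 0 0 0 0 0 0'
python3 - <<'E'
from h import *
o=bot.get_obs(); print(o['q'].round(1),o['wrist_force'].round(1)); p,R=avg(4); print(p)
s=ribs(); t=vision.camera('top')
f=lambda im,x,y,w,h,k:cv2.resize(im[y:y+h,x:x+w],None,fx=k,fy=k,interpolation=cv2.INTER_CUBIC)
cv2.imwrite('pics/end.png',np.hstack([f(s,200,110,100,140,4),f(t,180,110,100,140,4)])[:,:,::-1])
E
```

```text
time: 26.9
ee_pos: [0.6322, -0.1919, 0.3463]
tcp_rot: [-89.3, -1.5, 25.7]
wrist_force: [0.2, 0.2, -0.6]
opening: -0.0002
time: 27.3
ee_pos: [0.6326, -0.1931, 0.3408]
tcp_rot: [-88.8, -1.2, 25.6]
wrist_force: [0.6, -0.5, 0.5]
opening: -0.0001
[-17.7  27.3  49.  111.7   1.6  46.7] [ 0.6 -0.5  0.5]
std mm [0.01 0.03 0.12] deg [0.01 0.01 0.  ] F [-0.03  0.01 -0.46] t 27.5
[ 0.63264026 -0.19316887  0.34080328]
wheel 1 [(0, [232, 180], 186), (30, [230, 177], 121), (60, [226, 175], 71), (90, [223, 175], 56), (120, [221, 176], 87)]
wheel 2 [(0, [239, 173], 193), (30, [236, 170], 145), (60, [233, 168], 76), (90, [230, 168], 57), (120, [228, 169], 86)]
```

The picture limit is reached, so I'll do one last check with numbers, looking at the loopers and table objects against the first pictures, and then hand in.

```bash
python3 - <<'E'
from h import *
s=vision.camera('side'); a=cv2.imread('pics/side0.png')[:,:,::-1]
print('sd diff objs', {k:float(np.abs(s[y:y+h,x:x+w].astype(int)-a[y:y+h,x:x+w]).mean().round(1)) for k,(x,y,w,h) in dict(cream=(235,220,28,45),bowl=(287,262,42,38),tan=(262,292,34,50),driver=(218,293,50,24),scis=(262,203,30,25)).items()})
yaw,t=pose(); M=Ro.from_euler('z',yaw).as_matrix()
for im in (a,s):
  for wy in (60,20,-20,-60):
    print(wy,[int(im.astype(int).min(2)[u[1]-1:u[1]+2,u[0]-1:u[0]+2].max()) for u in [proj('side',t+M@np.array([-79.67-23*np.cos(np.radians(30+g)),wy,234.67+23*np.sin(np.radians(30+g))])/1000)[0].round().astype(int) for g in (0,30,60,90)]])
print(bot.get_obs()['wrist_force'].round(1)); print(bot.job_done())
E
```

```text
sd diff objs {'cream': 2.2, 'bowl': 19.2, 'tan': 18.0, 'driver': 2.7, 'scis': 1.7}
60 [75, 98, 91, 145]
20 [80, 78, 74, 151]
-20 [80, 71, 168, 101]
-60 [84, 158, 76, 60]
60 [186, 121, 70, 57]
20 [193, 143, 75, 55]
-20 [83, 72, 171, 103]
-60 [86, 162, 79, 60]
[ 1.1 -0.1 -0.1]
the job is handed in; nothing more can be done
None
```

Both needle tension wheels are back at standard, but one wrist-force reading went over the 120 N limit during my last retreat, so the run may be judged a fail on that.

- **Wheels:** I flicked each needle wheel down three clicks, one at a time, with the corner of the shut fingertip, checking each click in the side camera. In the last picture both white ribs stand at the 0° spot level with their ticks. The two looper wheels are still at 60° and 30°.
- **First attempt:** My first sweep on wheel 1 was too shallow and slid over a rib without turning the wheel. I repeated it deeper and the clicks then went through.
- **Force spike:** While backing away after the last click, I commanded a retreat that was too long. Joints 3 and 4 ran to the ends of their ranges (about 70.6 of 70.77° and 130.5 of 130.52°). One wrist-force reading was about (126, −52, 74) N, roughly 155 N in total. The pictures just after showed the gripper in free air, so I think it was the arm hitting its limits, not a contact. I cannot rule out that joint 3 or 4 briefly passed its range. I then eased the arm up, and the force returned to near zero.
- **Objects:** The cream cone, scissors and screwdriver compared unchanged. The image patches for the bowl and tan cone differed (mean difference 19 and 18 grey levels). The arm or its shadow may account for that; it never went near them, but I had no pictures left to check. I did not compare the pin tin numerically.

The job was handed in at about 27.5 s of the 48 s allowed, with the robot touching nothing.

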